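# Dock the detector head on its sprung contact and hold it home

## Robot

A 7-joint arm with a two-finger parallel gripper is mounted at the origin on a cart in front of the work surface, level with it; the furniture and walls round the work are solid. World frame = base frame: x ahead of the robot, y to its left, z up, the work surface at z = 0. Lengths are in mm, angles in degrees, forces in N, time in s.
With the tool pointing down it reaches from about 425 to 1025 mm from the base axis. Payload 9.4 kg.
Tool frame: the origin (TCP) lies midway between the tips of the shut fingers; the grasp point (between the pads) lies 19 mm behind it; x points along the fingers, y is the direction in which the jaws open and shut, and the axes are right-handed (so a half turn about x gives the same grasp; the last joint's range is limited). The gripper opens to 93 mm and grips with 3 to 60 N. Pads are 15 mm wide; open, the fingers measure 128 mm over their backs; the gripper's body (75 mm by 188 mm) begins 65 mm behind the grasp point.
Start: joints at [65.105, 34.337, -0.143, 91.639, 0.103, 54.024, -4.572], TCP at [253.896, -679.088, 218.618] pointing down, gripper open.
Joint ranges: [-147.43, 147.43], [-19.82, 112.94], [-74.19, 73.91], [6.32, 146.72], [-59.91, 239.91], [6.04, 106.73], [-150.56, 150.56]. Speed limits (degrees/s): [127.2, 127.2, 172.46, 172.46, 180, 180, 180].

## Interface

Orientations are given as a 3x3 rotation matrix whose columns are the frame's x, y, z axes.
In Python, from cell import status, imaging, sign_off gives the robot as it stands.
- The arm moves only by the tool apply_moves, never from a script. Its argument "moves" is one flat list of numbers, 7 for each row, row after row: the turn, a rotation vector about the tool's x, y, z in units of 0.15 rad (1.0 is 0.15 rad), then the shift along the tool's x, y, z in units of 0.05 m (1.0 is 0.05 m), then the closure, from 0 (fully open) to 1 (shut). In form: [rx, ry, rz, dx, dy, dz, jaw, rx, ry, rz, dx, dy, dz, jaw, ...]. A call has 1 to 5 rows; each row shifts and turns the pose as measured when the row begins, along the tool's axes as they then stand; what a row does not reach is not made up. A row lasts 1/8 s, in which the tool goes at most 62.5 mm and 10.7 degrees, less where a joint would pass 70% of its speed; a pose out of reach is approached as far as the arm can. A call with a number of a shift or a turn outside -1 to 1 is refused whole. A call with a gripper value outside its range is refused whole. The fingers move at their own pace and stop on an object; the grip force is fixed at half the most. Time passes only in rows, so rows that do not move let the fingers close. It gives the time, the measured TCP pose, the force and the opening at its end, in the units of the state.
- status.sense(): the state, without advancing time (a new reading comes with each control period).
- imaging.camera(name): name is "scene" or "top" or "wrist"; returns the picture (420x560x3 uint8, red, green, blue); there is no depth.
- imaging.get_calibration(name): a dict with "fx", "fy", "cx", "cy" (pixels), "pose" (4x4, takes a point from camera to world coordinates); the wrist camera has in their place "tool_from_camera" (4x4, takes a point from camera to tool coordinates, whose origin is the TCP and whose axes are the tool frame's). Camera axes: x right, y down, z forward; pixel columns grow to the right and rows downward; lengths in mm; the calibration is good to about 2 mm. A picture is of the moment at which its call begins: read the wrist's pose just before it. get_calibration takes no time and is no camera call.
- sign_off(): hands the job in, once; it reports no verdict.
The state is a dict: "time": time; "joints": joint angles; "dq": joint speeds; "joint_torque": joint torques, N m; "position": TCP position; "orientation": TCP orientation; "contact_force": force on the tool from outside, world axes, zero at the start; "wrist_torque": the same for the moment, N m; "gripper_width": opening from 0.0 (shut) to 1.0 (fully open).
Only numpy, scipy, OpenCV 4.12 (cv2) and the standard library are available. Lean on these libraries where they do the work, as an engineer would, in place of code of your own. Each camera call takes 0.05 s, during which the arm holds its last target. There are 200 camera calls.

## Task

Take the detector head out of its slanted rest, turn it upright and put it window-down into the pocket of the docking block. Press it down against the sprung contact, without ramming it, until its flange sits flat on the steel seat ring, and finish holding it pressed fully home there so a reading can be taken; the spring lifts it again if you let go. Leave the timer, the vial and the petri dish where they are.

Things in the scene. Friction and masses are not known exactly. Their poses are not given: they have to be found in the camera images.
- head: loose detector head, 0.15 kg, round about its z axis. Origin: centre of the window face at the nose's end; z runs to the grip. Along z: aluminium nose 30 mm dia, 0 to 22 mm (first 4 mm tapered from 22 mm dia); flange 46 mm dia, 22 to 28 mm; black grip 28 mm dia, 28 to 70 mm. Starts parked in the rest, window end down, axis 30 degrees off vertical, grip leaning to the rest's -x
- rest: fixed grey slanted rest, foot 80 x 74 mm, about 66 mm high. Origin: centre of its underside. Its 64 x 64 x 20 mm top plate is tilted 30 degrees to face up and to the rest's own -x (roughly the robot); its 33 mm through hole holds the head's nose. The head pulls out along its own z axis (22 mm of nose in the hole)
- dock: fixed grey docking block, 80 x 80 mm (foot 100 x 80 mm, 6 mm thick), 41 mm high, with a round pocket in the middle of its top. Origin: centre of its underside, z up
- seat_ring: steel ring fixed on top of the dock round the pocket's mouth, 50 mm outer and 33 mm inner diameter, 4 mm high, its top 45 mm above the work surface; the hard stop on which the head's flange lands. Origin: centre of its underside
- dock_mouth (a point): centre of the pocket's mouth, level with the top of the seat ring, 45 mm above the work surface. The pocket is 33 mm in diameter and vertical; the head's window face is 22 mm below this point when the flange is seated
- plunger (a joint): sprung brass contact plunger in the pocket's middle, 20 mm dia, flat top; 0 = up, top 12 mm below the mouth; grows pressed down (m); 0.010 when the flange sits on the seat ring. Pushes up 4 N at 0, 8 N at 0.010, more than the head's weight. A total push of 10 to 25 N is right; over 45 N on the seat ring is ramming
- timer: white bench timer 64 x 64 x 21 mm, loose, a bystander. Origin: centre of its underside
- vial: small vial with a black cap and a pale label, 22 mm diameter, 56 mm high, loose, a bystander. Origin: centre of its underside
- petri_dish: shallow round white dish 60 mm diameter, 16 mm high, loose, a bystander. Origin: centre of its underside

How it is judged:
By the outcome, as a careful person would: the job done as asked, in the order asked, and still so for the second after the job is handed in, while the arm keeps its last pose, push and grip.
It also fails if it takes over 48 s, if anything falls off the work surface, if the arm or the gripper's body presses on something with over 40 N, if the wrist force passes 120 N, or if a joint passes its speed limit or range.

## Working session

There is one attempt and no reset: what is moved stays moved. The work goes in short steps, Python scripts to look and compute and a tool call to move; the robot and the scene stay as the last step left them, time stands still between calls to the robot, and variables do not carry over. Pictures are saved under pics/ and viewed, about 8 in all and at most 12, crops included, and the job is handed in when it is done.

Besides the shell and the picture viewer there is one more tool, called after "Emit:" as a command line: name --argument value ..., lists and objects as JSON in quotes. apply_moves: Moves the arm, as the interface text tells. Shifts and turns lie within -1 to 1; 1 stands for 0.05 m of shift or 0.15 rad of turn. Its arguments: {"type":"object","properties":{"moves":{"type":"array"}},"required":["moves"]}

```bash
mkdir -p pics; ls; python3 - <<'E'
from cell import status, imaging
import cv2, numpy as np
np.set_printoptions(precision=3,suppress=True)
s=status.sense(); print(s)
for n in("scene","top"):
    im=imaging.camera(n); cv2.imwrite(f"pics/{n}0.png",im[:,:,::-1]); print(n,imaging.get_calibration(n))
print(imaging.get_calibration("wrist"))
E
```

```text
pics
{'time': 0.0, 'joints': array([65.104, 34.385, -0.146, 91.681,  0.104, 54.026, -4.571]), 'dq': array([-0.002, -0.029, -0.099,  0.048,  0.034,  0.019, -0.02 ]), 'joint_torque': array([ -0.   , -76.506,   1.497, -25.235,  -0.052,   0.017,   0.   ]), 'position': array([ 253.718, -678.616,  217.749]), 'orientation': array([[-0.001,  0.35 , -0.937],
       [ 0.001, -0.937, -0.35 ],
       [-1.   , -0.002,  0.   ]]), 'contact_force': array([-0.622,  0.102, -0.259]), 'wrist_torque': array([ 0.004,  0.076, -0.014]), 'gripper_width': 1.0034594892108504}
scene {'fx': 509.66604141538676, 'fy': 509.66604141538676, 'cx': 284.696828531395, 'cy': 209.89457552002588, 'pose': array([[ -0.882,  -0.343,   0.324, 224.157],
       [ -0.472,   0.667,  -0.577, 574.024],
       [ -0.018,  -0.661,  -0.75 , 758.36 ],
       [  0.   ,   0.   ,   0.   ,   1.   ]])}
top {'fx': 399.63596224352796, 'fy': 399.63596224352796, 'cx': 282.81257194489484, 'cy': 209.28576223897937, 'pose': array([[  -0.018,   -0.983,    0.182,  361.097],
       [  -1.   ,    0.016,   -0.01 ,   18.388],
       [   0.007,   -0.182,   -0.983, 1010.047],
       [   0.   ,    0.   ,    0.   ,    1.   ]])}
{'fx': 325.70208372026224, 'fy': 325.70208372026224, 'cx': 278.30668791625453, 'cy': 207.3508378952273, 'tool_from_camera': array([[  -0.   ,   -0.287,    0.958, -166.699],
       [   1.   ,   -0.   ,    0.   ,   -1.673],
       [  -0.   ,    0.958,    0.287,  -80.596],
       [   0.   ,    0.   ,    0.   ,    1.   ]])}
```

View pics/scene0.png

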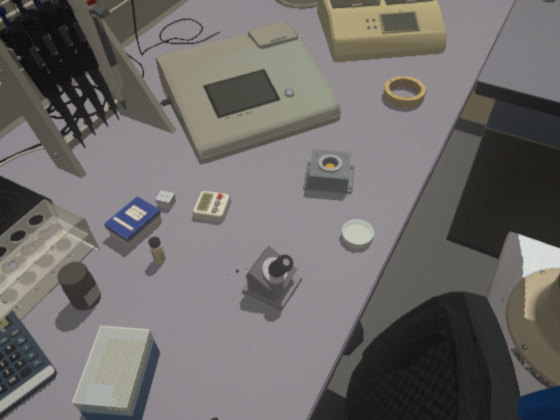

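View pics/top0.png

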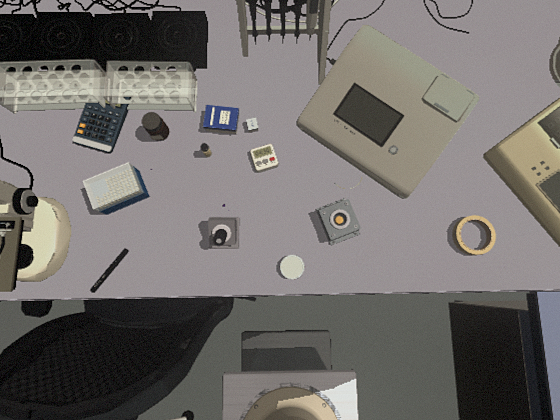

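Scene: rest with head near (272,278), dock near (330,170), dish (357,235), vial (157,250), timer (212,205). Top: rest (221,233), dock (340,220), dish (291,267), timer (263,157), vial (205,150). I'll zoom in on the rest and dock in both views.

```bash
python3 - <<'E'
import cv2,numpy as np
t=cv2.imread("pics/top0.png");s=cv2.imread("pics/scene0.png")
def c(im,u,v,w=75,h=60):
    return cv2.resize(im[v-h//2:v+h//2, u-w//2:u-w//2+w],None,fx=5.3,fy=5,interpolation=cv2.INTER_CUBIC)[:300,:397]
g=np.vstack([np.hstack([c(t,221,233),c(t,340,220)]),np.hstack([c(s,272,278),c(s,330,170)])])
cv2.imwrite("pics/zoom.png",g)
E
```

```text
(no output)
```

View pics/zoom.png

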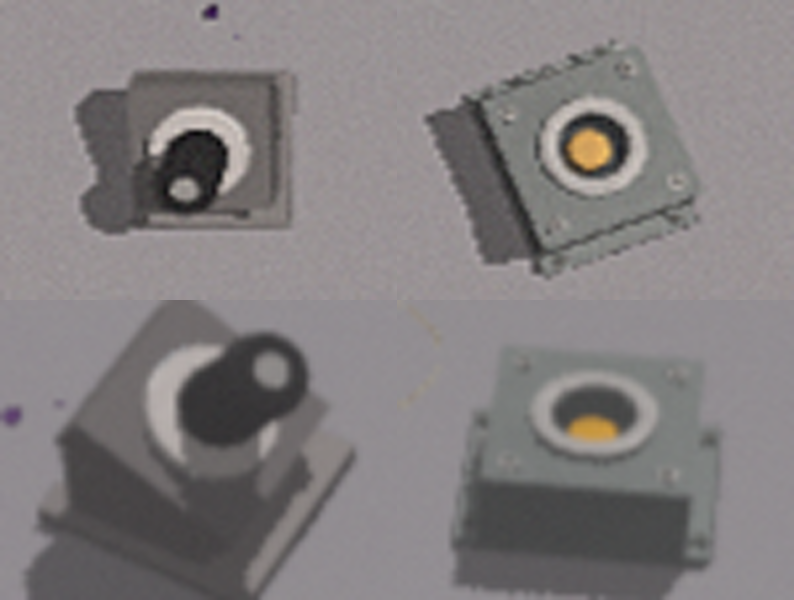

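Zoom: the grip end has a pale spot at top px ≈(219.1,241.0) and scene px ≈(286.1,262.0). The seat ring is at top ≈(340.2,219.2) and scene ≈(330.2,162.8), and the rest's yaw is nearly 0. Next I'll triangulate these points.

```bash
cat > h.py <<'E'
import numpy as np,cv2
from cell import status,imaging
np.set_printoptions(precision=3,suppress=True)
def ray(K,P,u,v):
    d=P[:3,:3]@np.array([(u-K["cx"])/K["fx"],(v-K["cy"])/K["fy"],1]); return P[:3,3],d/np.linalg.norm(d)
def cal(n): K=imaging.get_calibration(n); return K,K["pose"]
def wristcal(s):
    K=imaging.get_calibration("wrist"); T=np.eye(4);T[:3,:3]=s["orientation"];T[:3,3]=s["position"]
    return K,T@K["tool_from_camera"]
def plane(r,z): o,d=r; return o+d*(z-o[2])/d[2]
def tri(rs):
    A=np.zeros((3,3));b=np.zeros(3)
    for o,d in rs: M=np.eye(3)-np.outer(d,d);A+=M;b+=M@o
    p=np.linalg.solve(A,b); return p,[np.linalg.norm((np.eye(3)-np.outer(d,d))@(p-o)) for o,d in rs]
E
python3 - <<'E'
from h import *
t=cv2.imread("pics/top0.png");s=cv2.imread("pics/scene0.png")
T=cal("top");S=cal("scene")
print("grip end",tri([ray(*T,219.1,241.),ray(*S,286.1,262.)]))
print("ring tri",tri([ray(*T,340.2,219.2),ray(*S,330.2,162.8)]))
print(plane(ray(*T,340.2,219.2),45),plane(ray(*S,330.2,162.8),45))
for n,(x,y) in dict(UR=(295,70),LR=(290,228),LL=(133,228)).items(): print(n,plane(ray(*T,184+x/5.3,203+y/5),3))
for n,(x,y) in dict(a=(354,455),b=(248,598),c=(40,517)).items(): print("scene foot",n,plane(ray(*S,235+x/5.3,248+(y-300)/5),6))
print("flange top v", )
# dock corners: top block corners z=41
for n,(x,y) in dict(a=(480,97),b=(635,45),c=(700,190),d=(540,250)).items(): print("dock",n,plane(ray(*T,303+(x-397)/5.3,190+y/5),41))
for n,(u,v,z) in dict(dish=(291,266,16),timer=(263,157,21),vial=(205,148,56)).items(): print(n,plane(ray(*T,u,v),z))
E
```

```text
grip end (array([458.853, 157.339,  89.752]), [np.float64(0.38115080041097915), np.float64(0.38115080041104166)])
ring tri (array([ 512.287, -131.813,   41.813]), [np.float64(0.5957015987882455), np.float64(0.5957015987881146)])
[ 512.366 -131.161   45.   ] [ 510.415 -128.778   45.   ]
UR [528.963 118.844   3.   ]
LR [448.454 121.08    3.   ]
LL [449.747 195.482   3.   ]
scene foot a [446.173 124.592   6.   ]
scene foot b [450.111 191.259   6.   ]
scene foot c [525.436 194.535   6.   ]
flange top v
dock a [538.353 -79.669  41.   ]
dock b [ 563.362 -153.146   41.   ]
dock c [ 490.373 -179.747   41.   ]
dock d [ 462.208 -104.637   41.   ]
dish [402.238  -9.116  16.   ]
timer [681.742  57.184  21.   ]
vial [696.084 200.265  56.   ]
```

Measured points agree with the sizes given:
- **Ring:** about (511.5,-130.5), triangulated z 42 against 45.
- **Rest foot:** about 80 x 75 mm, centred (489,157), yaw about -1°.
- **Grip end:** (459,157,90), which puts the window at about (494,157,29).

Now I start moving across, turning the jaws along world y.

Emit:
apply_moves --moves '[0.8,0,0,0,-0.62,-0.78,0,0.8,0,0,0,-0.7,-0.7,0,0.8,0,0,0,-0.8,-0.6,0,0,0,0,0,-0.86,-0.5,0,0,0,0,0,-0.86,-0.5,0]'

```text
time: 0.72
position: [381.5, -462.5, 215.1]
orientation: [[-0.004, -0.022, -1.0], [0.003, -1.0, 0.022], [-1.0, -0.003, 0.004]]
contact_force: [1.4, -0.4, -0.8]
gripper_width: 0.998
```

Emit:
apply_moves --moves '[0,0,0,0,-1,-0.3,0,0,0,0,0,-1,-0.3,0,0,0,0,0,-1,-0.3,0,0,0,0,0,-1,0,0,0,0,0,0,-1,0,0]'

```text
time: 1.35
position: [434.7, -204.5, 214.6]
orientation: [[-0.004, -0.02, -1.0], [0.004, -1.0, 0.02], [-1.0, -0.003, 0.004]]
contact_force: [0.4, 0.6, 1.0]
gripper_width: 1.0
```

Emit:
apply_moves --moves '[0,0,0,0,-1,0,0,0,0,0,0,-1,0,0,0,0,0,0,-1,0,0,0,0,0,0,-1,0,0,0,0,0,0,-1,0,0]'

```text
time: 1.98
position: [438.6, 53.7, 215.4]
orientation: [[-0.003, -0.02, -1.0], [0.004, -1.0, 0.02], [-1.0, -0.004, 0.003]]
contact_force: [0.6, -0.4, 0.5]
gripper_width: 0.998
```

Emit:
apply_moves --moves '[0,0,0,0,-1,0,0,0,0,0,0,-1,0,0,0,0.87,0,0,0,0,0,0,0.87,0,0,0,0,0,0,0.87,0,0,0,0,0]'

```text
time: 2.6
position: [443.4, 158.9, 213.1]
orientation: [[0.32, -0.019, -0.947], [-0.007, -1.0, 0.017], [-0.947, 0.001, -0.32]]
contact_force: [0.4, -0.2, -0.7]
gripper_width: 0.998
```

```bash
python3 - <<'E'
from h import *
s=status.sense(); print(s["joints"],s["position"],s["time"])
im=imaging.camera("wrist"); cv2.imwrite("pics/w1.png",im[:,:,::-1])
E
```

```text
[ -49.79    12.999   18.789  137.522   22.835   15.605 -144.34 ] [443.439 158.892 213.103] 2.6
```

View pics/w1.png

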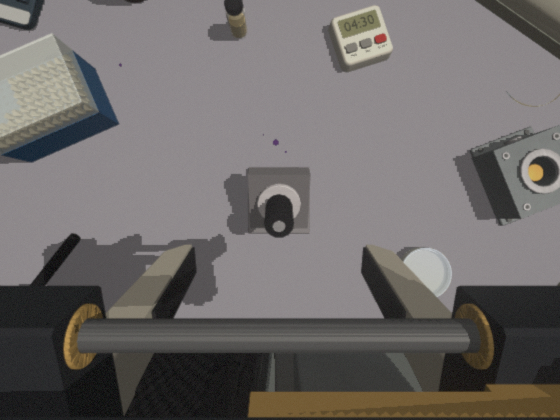

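Wrist view: the head is between the open fingers, with the grip-end spot at (279,227) and flange centre near (279,203). j7 is at -144° and j6 at 15.6°, both close to their limits, so I'll keep the 18.7° tilt. The jaws close along y, so any tilt in the xz plane can grip.

```bash
python3 - <<'E'
from h import *
T=cal("top");S=cal("scene");s=status.sense();W=wristcal(s)
im=cv2.imread("pics/w1.png")
c=im[150:250,230:330].astype(int)
# spot: bright pixels within the grip end
m=(im[215:238,268:290].mean(2)>75)&(im[215:238,268:290].mean(2)<200)
g=cv2.cvtColor(im,cv2.COLOR_BGR2GRAY); print(g[218:236,266:292])
r=[ray(*T,219.1,241.),ray(*S,286.1,262.),ray(*W,279,227)]
p,e=tri(r);print(p,e)
for v in(185,203,221): print(v,plane(ray(*W,279,v),66))
E
```

```text
[[ 35  39  36  39  43  40  41  38  42  40  42  40  39  42  39  41  43  40
   40  42  42  45  45  46  44  43]
 [ 38  43  40  44  41  40  40  37  43  44  42  43  45  46  44  44  44  43
   37  42  42  42  40  42  44  43]
 [ 40  36  41  36  41  40  41  40  41  45  51  65  78  82  69  54  44  44
   42  40  41  41  41  43  41  36]
 [ 40  40  38  41  39  44  37  41  48  67  84 106 135 135 109  89  77  52
   44  43  44  44  43  42  41  45]
 [ 36  39  41  39  43  44  40  49  80 108 124 126 132 134 128 128 121  89
   60  40  42  40  42  38  41  43]
 [ 39  39  41  40  43  39  49  75 118 129 133 134 132 134 133 136 133 123
   95  51  41  42  42  42  44  45]
 [ 39  41  42  40  41  44  61  97 126 132 131 134 132 135 133 132 133 132
  114  65  42  42  42  41  40  39]
 [ 40  39  39  40  41  47  72 112 131 130 132 132 134 131 131 134 134 131
  119  78  47  41  41  42  43  42]
 [ 43  44  33  40  46  48  80 126 131 134 130 134 132 132 129 133 134 132
  121  80  45  45  41  43  46  44]
 [ 39  42  43  41  37  43  77 120 130 127 129 129 128 130 129 131 131 129
  118  67  43  37  41  45  40  44]
 [ 43  42 
[... 375 characters left out ...]
112  83  70  50
   40  41  43  40  43  47  63  98]
 [102  79  53  43  42  40  39  40  41  38  46  54  59  61  56  50  43  43
   44  42  40  40  42  55  84 113]
 [109 105  85  57  46  44  42  44  41  38  43  37  42  46  36  40  44  40
   42  45  43  45  54  78  97 107]
 [136 135 127  96  68  49  43  40  39  43  41  41  43  42  37  44  43  42
   41  42  52  58  83 120 135 136]
 [142 140 138 131 110  83  68  50  45  40  43  43  39  44  38  44  45  43
   50  64  84 101 111 133 139 142]]
[458.079 158.511  91.32 ] [np.float64(1.6109034057213454), np.float64(0.30017430718319077), np.float64(1.700211251208902)]
185 [499.321 159.185  66.   ]
203 [480.993 159.478  66.   ]
221 [462.737 159.77   66.   ]
```

Emit:
apply_moves --moves '[0,0,0,0,0,0.42,0,0,0,0,0.8,0,0,0,0,0,0,0.8,0,0,0,0,0,0,0.6,0,0,0,0,0,0,0,0,0,0]'

```text
time: 3.28
position: [466.5, 169.1, 129.8]
orientation: [[0.274, -0.012, -0.962], [-0.026, -1.0, 0.005], [-0.961, 0.023, -0.275]]
contact_force: [-1.2, 0.2, 0.0]
gripper_width: 1.0
```

```bash
python3 - <<'E'
from h import *
s=status.sense(); print(s["joints"],s["position"],s["time"]); R=s["orientation"]
print(R.T@(np.array([474.1,158.2,57.2])-s["position"]))
im=imaging.camera("wrist"); cv2.imwrite("pics/w2.png",im[:,:,::-1])
E
```

```text
[ -44.526   24.986   15.38   137.42    29.05     6.252 -150.331] [466.525 169.122 129.794] 3.275
[72.144  9.129 12.588]
```

View pics/w2.png

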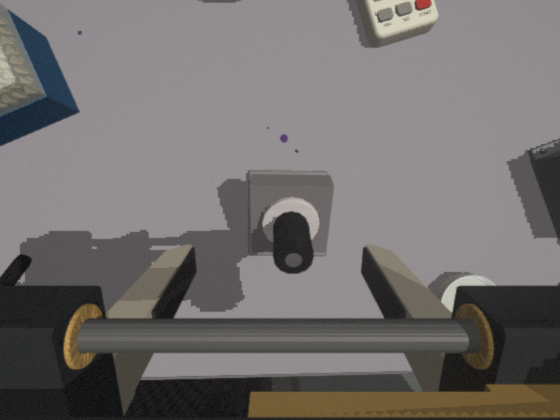

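The arm ran into its limits here: j6 is 6.25° and j7 is -150.3°. I'll back off, make the tool vertical and use the half-turned grasp, which puts j7 near +30°.

Emit:
apply_moves --moves '[0,-0.93,0,-0.6,0,0,0,0,-0.93,0,-0.6,0,0,0,-1,0,0,0,0,0,0,-1,0,0,0,0,0,0,-1,0,0,0,0,0,0]'

```text
time: 3.95
position: [457.1, 165.4, 163.6]
orientation: [[0.1, 0.427, -0.899], [-0.037, -0.901, -0.432], [-0.994, 0.077, -0.075]]
contact_force: [0.7, -0.3, 0.0]
gripper_width: 0.995
```

Emit:
apply_moves --moves '[-1,0,0,0,0,0,0,-1,0,0,0,0,0,0,-1,0,0,0,0,0,0,-1,0,0,0,0,0,0,-1,0,0,0,0,0,0]'

```text
time: 4.58
position: [453.7, 162.5, 168.3]
orientation: [[0.104, 0.934, -0.343], [-0.041, -0.34, -0.939], [-0.994, 0.112, 0.002]]
contact_force: [0.5, 0.1, 0.2]
gripper_width: 1.0
```

Emit:
apply_moves --moves '[-1,0,0,0,0,0,0,-1,0,0,0,0,0,0,-1,0,0,0,0,0,0,-1,0,0,0,0,0,0,-1,0,0,0,0,0,0]'

```text
time: 5.2
position: [450.3, 159.3, 172.6]
orientation: [[0.109, 0.906, 0.41], [-0.047, 0.416, -0.908], [-0.993, 0.08, 0.088]]
contact_force: [-0.9, -0.6, 0.1]
gripper_width: 0.997
```

Emit:
apply_moves --moves '[-1,0,0,0,0,0,0,-1,0,0,0,0,0,0,-1,0,0,0,0,0,0,-1,0,0,0,0,0,0,-1,0,0,0,0,0,0]'

```text
time: 5.82
position: [446.9, 155.7, 176.5]
orientation: [[0.114, 0.359, 0.927], [-0.055, 0.933, -0.354], [-0.992, -0.011, 0.126]]
contact_force: [0.1, -0.3, -0.0]
gripper_width: 1.0
```

```bash
python3 - <<'E'
from h import *
s=status.sense(); print(s["joints"],s["position"],s["time"]); R=s["orientation"];print(R)
Rd=np.array([[0,0,1],[0,1,0],[-1,0,0.]])
from scipy.spatial.transform import Rotation as Ro
print("turn units",Ro.from_matrix(R.T@Rd).as_rotvec()/.15)
E
```

```text
[  9.215  27.433 -54.007 127.717  45.644  41.969  -8.363] [446.947 155.652 176.521] 5.825
[[ 0.114  0.359  0.927]
 [-0.055  0.933 -0.354]
 [-0.992 -0.011  0.126]]
turn units [-2.437  0.819  0.228]
```

Emit:
apply_moves --moves '[-0.83,0.28,0.08,0,0,0,0,-0.83,0.28,0.08,0,0,0,0,-0.83,0.28,0.08,0,0,0,0,0,0,0,0,0,0,0]'

```text
time: 6.32
position: [444.1, 153.0, 179.1]
orientation: [[-0.004, -0.023, 1.0], [-0.005, 1.0, 0.023], [-1.0, -0.005, -0.004]]
contact_force: [0.3, -0.0, 0.5]
gripper_width: 0.999
```

```bash
python3 - <<'E'
from h import *
s=status.sense(); print(s["joints"],s["position"],s["time"]); R=s["orientation"];print(R)
Rd=np.array([[0,0,1],[0,1,0],[-1,0,0.]])
from scipy.spatial.transform import Rotation as Ro
print("turn units",Ro.from_matrix(R.T@Rd).as_rotvec()/.15)
p=np.array([468,158.3,75.2-19]);print("shift/50",R.T@(p-s["position"])/50)
W=wristcal(s)
im=imaging.camera("wrist"); cv2.imwrite("pics/w3.png",im[:,:,::-1])
E
```

```text
[ 18.521  32.991 -63.96  123.96   40.894  48.508  20.049] [444.05  153.013 179.078] 6.325
[[-0.004 -0.023  1.   ]
 [-0.005  1.     0.023]
 [-1.    -0.005 -0.004]]
turn units [ 0.156 -0.024  0.032]
shift/50 [2.455 0.106 0.49 ]
```

View pics/w3.png

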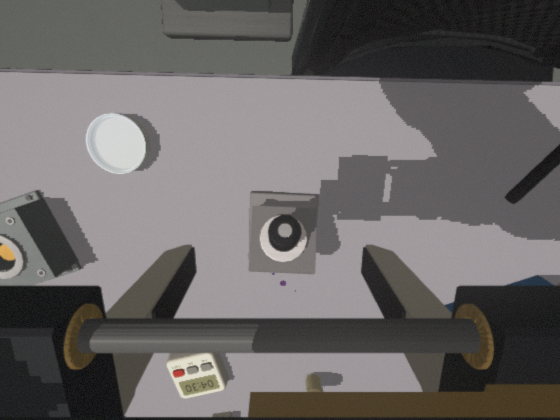

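Wrist view, half-turned: the head is seen almost along its axis, with the grip-end spot at (286,229) and the flange at (283,238). I'll refine the position with this ray.

```bash
python3 - <<'E'
from h import *
T=cal("top");S=cal("scene");s=status.sense();W=wristcal(s)
im=cv2.cvtColor(cv2.imread("pics/w3.png"),6)
sub=im[219:241,276:298]; m=(sub>85).astype(np.uint8); n,l,st,c=cv2.connectedComponentsWithStats(m); 
print([(st[i][4],c[i]+[276,219]) for i in range(1,n)])
r=[ray(*T,219.1,241.),ray(*S,286.1,262.),ray(*W,286,230)]
print(tri(r),tri(r[::2]),plane(r[2],91.3))
# flange outline (bright)
sub=im[200:275,250:320]; m=(sub>150).astype(np.uint8); n,l,st,c=cv2.connectedComponentsWithStats(m); i=1+np.argmax(st[1:,4]); print(st[i]+[250,200,0,0,0])
x,y,w,h=st[i][:4]
# flange top (z=28) expected centre
print(plane(ray(*W,250+x+w/2,200+y+h/2),31+28*.866), "expected", 458.3+42*.5)
E
```

```text
[(np.int32(166), array([284.512, 229.837]))]
(array([458.588, 158.922,  91.622]), [np.float64(1.7841727521380182), np.float64(0.9151257564938411), np.float64(2.224415215722244)]) (array([460.417, 159.712,  85.564]), [np.float64(1.7560033324005957), np.float64(1.7560033324005628)]) [459.102 161.13   91.3  ]
[260 217  47  45 664]
[482.4   160.036  55.248] expected 479.3
```

Emit:
apply_moves --moves '[0.15,0,0,0,0.11,0.5,0,0,0,0,0.6,0,0,0,0,0,0,0.6,0,0,0,0,0,0,0,0,0,0]'

```text
time: 6.88
position: [467.8, 158.7, 120.0]
orientation: [[0.004, 0.009, 1.0], [-0.01, 1.0, -0.009], [-1.0, -0.01, 0.004]]
contact_force: [0.1, 0.2, 0.5]
gripper_width: 1.002
```

```bash
cat > st.py <<'E'
from h import *
import sys
from scipy.spatial.transform import Rotation as Ro
def st(p,tilt=0,yaw=0):
    s=status.sense();R=s["orientation"]
    Rd=Ro.from_euler('zy',[yaw,tilt],degrees=True).as_matrix()@np.array([[0,0,1],[0,1,0],[-1,0,0.]])
    print("t",s["time"],"j",s["joints"],"F",s["contact_force"],"w",s["gripper_width"]);print("p",s["position"])
    print("turn u",Ro.from_matrix(R.T@Rd).as_rotvec()/.15,"shift u",R.T@(np.array(p)-s["position"])/50)
if __name__=="__main__": st(*eval(sys.argv[1]))
E
python3 st.py "[[469,159.3,56]]"
```

```text
t 6.875 j [ 12.626  37.991 -56.693 124.482  48.842  44.067  12.422] F [0.13  0.197 0.45 ] w 1.001567130568573
p [467.798 158.748 120.009]
turn u [-0.058  0.029  0.069] shift u [1.28  0.024 0.018]
```

Emit:
apply_moves --moves '[0,0,0,0.6,0.02,0.02,0,0,0,0,0.55,0,0,0,0,0,0,0.13,0,0,0,0,0,0,0,0,0,0]'

```text
time: 7.38
position: [470.4, 160.6, 60.2]
orientation: [[0.012, 0.012, 1.0], [-0.011, 1.0, -0.011], [-1.0, -0.011, 0.012]]
contact_force: [0.2, 0.4, -0.4]
gripper_width: 1.0
```

```bash
python3 st.py "[[469,159.3,56]]"; python3 - <<'E'
from h import *
im=imaging.camera("wrist"); cv2.imwrite("pics/w4.png",im[:,:,::-1])
E
```

```text
t 7.375 j [  7.658  42.343 -50.166 126.819  58.426  38.544   3.754] F [ 0.235  0.365 -0.362] w 1.000298310518102
p [470.391 160.632  60.173]
turn u [-0.077  0.082  0.074] shift u [ 0.083 -0.026 -0.029]
```

View pics/w4.png

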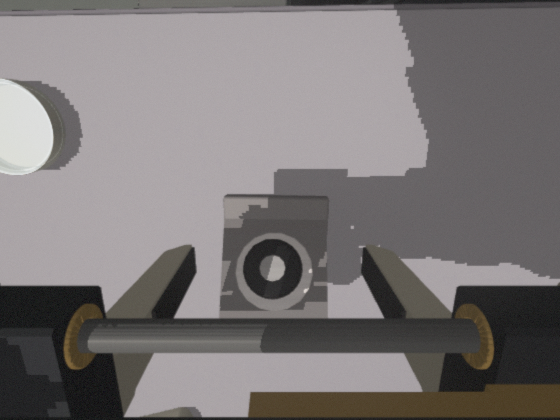

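Wrist close-up: grip end centred at (273,268) between fingers that are symmetric about column 279, so the head sits slightly to -y. I'll compute the offset.

```bash
python3 - <<'E'
from h import *
s=status.sense();W=wristcal(s)
for u,v in((273,268),):
  for z in (88,91.5): print(plane(ray(*W,u,v),z))
print("flange",plane(ray(*W,274.5,271),55.2))
E
```

```text
[461.3   160.221  88.   ]
[459.436 160.344  91.5  ]
flange [480.738 159.917  55.2  ]
```

The ray gives y = 160.3 against TCP y 160.6, and x = 459.4, so it is centred. I'll make the last small adjustment and close.

Emit:
apply_moves --moves '[-0.07,0.08,0.07,0.09,0,-0.02,0,0,0,0,0,0,0,1,0,0,0,0,0,0,1,0,0,0,0,0,0,1,0,0,0,0,0,0,1]'

```text
time: 8.05
position: [470.6, 160.6, 57.7]
orientation: [[0.003, 0.002, 1.0], [0.001, 1.0, -0.002], [-1.0, 0.001, 0.003]]
contact_force: [-0.3, 0.8, -0.1]
gripper_width: 0.621
```

Emit:
apply_moves --moves '[0,0,0,0,0,0,1,0,0,0,0,0,0,1,0,0,0,0,0,0,1]'

```text
time: 8.43
position: [470.3, 159.6, 57.6]
orientation: [[0.002, 0.002, 1.0], [-0.001, 1.0, -0.002], [-1.0, -0.001, 0.002]]
contact_force: [0.1, -9.3, 3.3]
gripper_width: 0.299
```

```bash
python3 st.py "[[469,159.3,56]]"
```

```text
t 8.425 j [  8.459  42.883 -50.566 126.667  58.123  38.399   5.113] F [ 0.122 -9.316  3.327] w 0.29879741978226193
p [470.337 159.607  57.575]
turn u [-0.014  0.015  0.008] shift u [ 0.031 -0.006 -0.027]
```

Gripped: the width is 27.8 mm against 28. There is a sideways load of 9 N, so I ease 1–2 mm to -y, then pull out along the head's axis.

Emit:
apply_moves --moves '[0,0,0,0,-0.03,0,1,0,0,0,-0.17,0,-0.1,1,0,0,0,-0.17,0,-0.1,1]'

```text
time: 8.8
position: [459.4, 158.2, 74.9]
orientation: [[0.001, 0.002, 1.0], [-0.001, 1.0, -0.002], [-1.0, -0.001, 0.001]]
contact_force: [0.7, -0.1, -2.0]
gripper_width: 0.295
```

Emit:
apply_moves --moves '[0,0,0,-0.26,0,-0.14,1,0,0,0,-0.3,0,-0.15,1,0,0,0,-0.8,0,0,1,0,0,0,-0.6,0,0,1,0,0,0,0,0,0,1]'

```text
time: 9.43
position: [441.3, 159.0, 179.5]
orientation: [[0.002, -0.001, 1.0], [-0.001, 1.0, 0.001], [-1.0, -0.001, 0.002]]
contact_force: [0.4, 0.3, -1.3]
gripper_width: 0.294
```

```bash
python3 st.py "[[511.5,-130.5,160],30]"
```

```text
t 9.425 j [ 17.51   32.389 -63.257 124.285  40.588  47.576  18.394] F [ 0.383  0.299 -1.259] w 0.2940773443285507
p [441.289 159.02  179.477]
turn u [0.005 3.505 0.008] shift u [ 0.398 -5.791  1.398]
```

Weight is about 1.5 N on the wrist and the width is unchanged, so the head is held. I'll carry it across toward the dock while turning it upright.

Emit:
apply_moves --moves '[0,0,0,0,-0.8,0.2,1,0,0,0,0,-1,0.3,1,0,0,0,0,-1,0.3,1,0,0,0,0,-1,0.3,1,0,0,0,0,-1,0.3,1]'

```text
time: 10.05
position: [511.3, -83.2, 178.9]
orientation: [[0.003, -0.011, 1.0], [-0.0, 1.0, 0.011], [-1.0, -0.0, 0.003]]
contact_force: [0.8, -0.1, -2.0]
gripper_width: 0.296
```

Emit:
apply_moves --moves '[0,0.87,0,0,-0.5,0,1,0,0.87,0,0,-0.4,0,1,0,0.87,0,0,0,0,1,0,0.8,0,0,0,0,1,0,0,0,0,0,0,1]'

```text
time: 10.68
position: [508.6, -135.7, 174.2]
orientation: [[-0.505, -0.003, 0.863], [-0.004, 1.0, 0.001], [-0.863, -0.002, -0.505]]
contact_force: [0.2, -0.3, -0.8]
gripper_width: 0.291
```

```bash
python3 st.py "[[511.5,-130.5,160],30]"
```

```text
t 10.675 j [ 39.08   49.467 -57.345  98.092  30.887  86.119  60.271] F [ 0.164 -0.315 -0.85 ] w 0.2910274102927452
p [ 508.566 -135.672  174.226]
turn u [ 0.009 -0.042  0.024] shift u [0.215 0.104 0.195]
```

```bash
python3 - <<'E'
from h import *
t=imaging.camera("top")[:,:,::-1];s=imaging.camera("scene")[:,:,::-1];w=imaging.camera("wrist")[:,:,::-1]
for n,i in(("t5",t),("s5",s),("w5",w)): cv2.imwrite(f"pics/{n}.png",i)
c=lambda im,u,v:cv2.resize(im[v:v+75,u:u+100],None,fx=4,fy=4,interpolation=cv2.INTER_CUBIC)
g=np.vstack([np.hstack([c(t,295,170),c(s,270,80)]),np.hstack([cv2.resize(w,(400,300)),c(s,270,135)])])
cv2.imwrite("pics/g5.png",g)
E
```

```text
(no output)
```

View pics/g5.png

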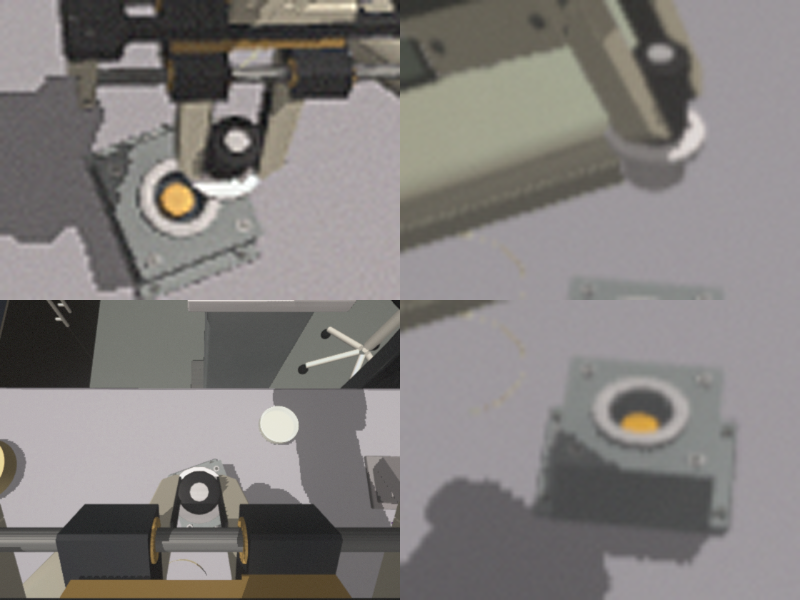

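Composite: the head looks upright. The grip-end spot is at top (354.2,205.5), scene (335,93) and wrist (280,268.8). The flange centre is near scene (334,115) and the nose is centred near scene u 333.8. Now I'll check verticality and the offset to the ring numerically.

```bash
cat >> h.py <<'E'
def proj(C,p):
    K,P=C; q=P[:3,:3].T@(np.array(p)-P[:3,3]); return np.array([K["fx"]*q[0]/q[2]+K["cx"],K["fy"]*q[1]/q[2]+K["cy"]])
E
python3 - <<'E'
from h import *
T=cal("top");S=cal("scene");s=status.sense();W=wristcal(s);print(s["position"])
r=[ray(*T,354.2,205.5),ray(*S,335,93),ray(*W,280,268.8)]
E2,e=tri(r[:2]);print("top+scene",E2,e); E3,e=tri(r);print("all",E3,e)
for off in ((0,0),(4,0),(-4,0),(0,4)):
  f=E2-[off[0],off[1],45]; n=E2-[off[0]*70/45,off[1]*70/45,70]
  print(off,"flange mid scene",proj(S,f),"top",proj(T,f),"nose end",proj(S,n))
# ring by hough/ellipse in scene (unoccluded)
for nm,C in(("scene0",S),("top0",T)):
    im=cv2.imread(f"pics/{nm}.png");u,v=map(int,proj(C,[511.5,-130.5,45]));sub=im[v-16:v+17,u-18:u+19]
    m=((sub.min(2)>165)).astype(np.uint8);cs,_=cv2.findContours(m,0,1);c=max(cs,key=cv2.contourArea)
    el=cv2.fitEllipse(c);x=el[0][0]+u-18,el[0][1]+v-16;print(nm,x,el[1:],plane(ray(*C,*x),45))
E
```

```text
[ 507.634 -135.846  176.241]
top+scene [ 513.738 -135.749  209.429] [np.float64(0.7115334658945672), np.float64(0.7115334658947342)]
all [ 513.617 -134.421  210.58 ] [np.float64(1.0571390484873178), np.float64(1.1324823173337544), np.float64(1.2366030544515003)]
(0, 0) flange mid scene [333.276 113.067] top [350.495 209.807] nose end [332.575 123.653]
(4, 0) flange mid scene [335.24  113.673] top [350.586 211.635] nose end [335.571 124.601]
(-4, 0) flange mid scene [331.318 112.462] top [350.405 207.982] nose end [329.591 122.709]
(0, 4) flange mid scene [334.17  111.871] top [352.349 209.777] nose end [333.939 121.793]Traceback (most recent call last):
  File "<stdin>", line 12, in <module>
cv2.error: OpenCV(4.12.0) /io/opencv/modules/imgproc/src/shapedescr.cpp:361: error: (-201:Incorrect size of input array) There should be at least 5 points to fit the ellipse in function 'fitEllipseNoDirect'
```

```bash
python3 - <<'E'
from h import *
T=cal("top");S=cal("scene")
for nm,C in(("scene0",S),("top0",T)):
    im=cv2.imread(f"pics/{nm}.png");u,v=map(int,proj(C,[511.5,-130.5,45]));sub=im[v-14:v+15,u-15:u+16]
    g=sub.min(2); th,m=cv2.threshold(g,0,255,cv2.THRESH_OTSU); print(nm,th,np.percentile(g,[5,50,80,95]))
    for th in(140,150,160):
        m=(g>th).astype(np.uint8);cs,_=cv2.findContours(m,0,1);c=max(cs,key=cv2.contourArea)
        if len(c)>=5:
            el=cv2.fitEllipse(c);x=el[0][0]+u-15,el[0][1]+v-14;print(th,np.array(x),el[1:],plane(ray(*C,*x),45))
E
```

```text
scene0 105.0 [ 70.9 123.  140.  156. ]
140 [329.941 161.793] ((15.091192245483398, 22.754716873168945), 94.42647552490234) [ 512.127 -131.234   45.   ]
150 [329.993 162.021] ((14.311634063720703, 22.101627349853516), 92.88770294189453) [ 511.75  -130.671   45.   ]
160 [337.5 167. ] ((0.0, 0.7071067690849304), 0.0) [ 492.232 -124.306   45.   ]
top0 104.0 [ 52.9 125.  138.  176. ]
140 [339.843 218.557] ((18.520566940307617, 19.190776824951172), 145.1308135986328) [ 513.973 -130.357   45.   ]
150 [339.911 218.709] ((17.938770294189453, 18.895570755004883), 133.04266357421875) [ 513.592 -130.506   45.   ]
160 [339.98  218.689] ((17.860340118408203, 18.25691032409668), 127.72180938720703) [ 513.641 -130.679   45.   ]
```

Ring centre ≈ (512.8,-130.7) and head axis ≈ (513.6,-135), upright within about 2°. I'll shift +4.5 mm in y and come down to roughly 25 mm above the mouth.

Emit:
apply_moves --moves '[0,0,0,0.5,0.05,0.27,1,0,0,0,0.5,0.05,0.28,1,0,0,0,0.2,0,0.12,1,0,0,0,0,0,0,1]'

```text
time: 11.32
position: [505.7, -131.9, 109.3]
orientation: [[-0.493, -0.004, 0.87], [-0.008, 1.0, 0.001], [-0.87, -0.006, -0.493]]
contact_force: [0.4, 0.4, -1.5]
gripper_width: 0.299
```

```bash
python3 st.py "[[507,-131.4,106],30]"; python3 - <<'E'
from h import *
t=imaging.camera("top")[:,:,::-1];s=imaging.camera("scene")[:,:,::-1]
for n,i in(("t6",t),("s6",s)): cv2.imwrite(f"pics/{n}.png",i)
c=lambda im,u,v:cv2.resize(im[v:v+60,u:u+50],None,fx=8,fy=8,interpolation=cv2.INTER_CUBIC)
cv2.imwrite("pics/g6.png",np.hstack([c(t,320,180),c(s,305,115)]))
E
```

```text
t 11.325 j [ 37.961  53.252 -55.407 101.198  34.654  80.164  57.578] F [ 0.393  0.365 -1.512] w 0.29905611729194653
p [ 505.662 -131.948  109.279]
turn u [0.004 0.05  0.052] shift u [0.044 0.011 0.056]
```

View pics/g6.png

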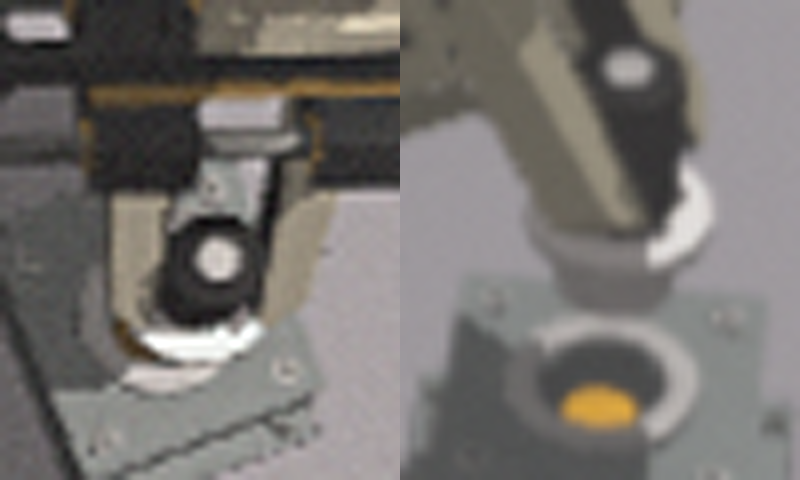

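Composite: the spot is at top (347.2,212.2) and scene (333.6,123.5). The flange centre is at scene u≈332.7, the nose end at u≈331.9, and the open pocket with the plunger sits just below.

```bash
python3 - <<'E'
from h import *
T=cal("top");S=cal("scene");s=status.sense();print(s["position"])
E,e=tri([ray(*T,347.25,212.25),ray(*S,333.6,123.5)]);print(E,e)
for o in(0,3,-3):
  f=E-[o,0,45];n=E-[o*70/45,0,70];print(o,"flange",proj(S,f),"nose",proj(S,n),"flange top",proj(T,f))
print(proj(S,[512.8,-130.7,45]),proj(T,[512.8,-130.7,45]))
E
```

```text
[ 506.216 -131.79   110.006]
[ 511.298 -132.405  143.344] [np.float64(0.9192603893183489), np.float64(0.9192603893184457)]
0 flange [331.9   141.567] nose [331.256 151.137] flange top [344.163 216.02 ]
3 flange [333.302 142.028] nose [333.396 151.856] flange top [344.222 217.299]
-3 flange [330.501 141.107] nose [329.123 150.421] flange top [344.103 214.743]
[329.528 161.851] [340.004 219.028]
```

Emit:
apply_moves --moves '[0,0,0,0.2,0.015,0.14,1,0,0,0,0.22,0.015,0.15,1,0,0,0,0.1,0,0.06,1,0,0,0,0,0,0,1]'

```text
time: 11.92
position: [509.2, -130.5, 78.0]
orientation: [[-0.491, -0.004, 0.871], [-0.008, 1.0, -0.0], [-0.871, -0.007, -0.492]]
contact_force: [-1.0, -0.4, 0.5]
gripper_width: 0.294
```

```bash
python3 st.py "[[508,-130.6,73],30]"
```

```text
t 11.925 j [ 37.112  55.487 -54.218 101.553  36.467  78.039  56.543] F [-1.039 -0.371  0.535] w 0.29414150458922644
p [ 509.174 -130.453   77.952]
turn u [-0.001  0.065  0.054] shift u [ 0.098 -0.002  0.028]
```

Emit:
apply_moves --moves '[0,0,0,0.08,0,0.03,1,0,0,0,0.06,0,0.03,1,0,0,0,0,0,0,1]'

```text
time: 12.3
position: [507.9, -130.2, 70.5]
orientation: [[-0.492, -0.004, 0.87], [-0.008, 1.0, 0.001], [-0.87, -0.007, -0.492]]
contact_force: [-1.1, -0.7, -2.4]
gripper_width: 0.299
```

Emit:
apply_moves --moves '[0,0,0,0.05,0,0.03,1,0,0,0,0.05,0,0.03,1,0,0,0,0,0,0,1]'

```text
time: 12.68
position: [508.1, -130.1, 65.3]
orientation: [[-0.493, -0.005, 0.87], [-0.008, 1.0, 0.0], [-0.87, -0.007, -0.493]]
contact_force: [-1.0, 0.2, 2.0]
gripper_width: 0.292
```

Emit:
apply_moves --moves '[0,0,0,0.045,0,0.026,1,0,0,0,0,0,0,1]'

```text
time: 12.92
position: [508.1, -130.1, 63.1]
orientation: [[-0.493, -0.005, 0.87], [-0.009, 1.0, 0.0], [-0.87, -0.007, -0.493]]
contact_force: [-0.1, -0.1, 3.6]
gripper_width: 0.293
```

Emit:
apply_moves --moves '[0,0,0,0.035,0,0.02,1,0,0,0,0,0,0,1]'

```text
time: 13.18
position: [508.1, -130.1, 61.6]
orientation: [[-0.493, -0.005, 0.87], [-0.009, 1.0, 0.0], [-0.87, -0.008, -0.493]]
contact_force: [-1.8, 0.4, 4.4]
gripper_width: 0.294
```

Emit:
apply_moves --moves '[0,0,0,0.045,0,0.025,1,0,0,0,0,0,0,1]'

```text
time: 13.42
position: [508.2, -130.2, 59.7]
orientation: [[-0.493, -0.005, 0.87], [-0.009, 1.0, 0.0], [-0.87, -0.008, -0.493]]
contact_force: [-1.0, -1.0, 4.7]
gripper_width: 0.296
```

Emit:
apply_moves --moves '[0,0,0,0.035,0,0.02,1,0,0,0,0,0,0,1]'

```text
time: 13.68
position: [508.2, -130.2, 59.8]
orientation: [[-0.493, -0.005, 0.87], [-0.01, 1.0, -0.0], [-0.87, -0.009, -0.493]]
contact_force: [-1.4, 0.7, 4.9]
gripper_width: 0.297
```

Emit:
apply_moves --moves '[0,0,0,0.05,0,0.028,1]'

```text
time: 13.8
position: [508.3, -130.3, 59.1]
orientation: [[-0.494, -0.005, 0.87], [-0.011, 1.0, -0.001], [-0.87, -0.01, -0.494]]
contact_force: [-0.7, -3.7, 34.5]
gripper_width: 0.294
```

Emit:
apply_moves --moves '[0,0,0,0.05,0,0.028,1]'

```text
time: 13.92
position: [508.4, -130.3, 59.1]
orientation: [[-0.494, -0.005, 0.869], [-0.013, 1.0, -0.001], [-0.869, -0.012, -0.494]]
contact_force: [-1.3, -3.8, 32.5]
gripper_width: 0.295
```

The flange has reached the hard stop: TCP z stays at 59.1 and the force jumped to about 33 N. That is below ramming but above the 10–25 N wanted, so I'll ease the commanded push.

Emit:
apply_moves --moves '[0,0,0,0.027,0,0.015,1]'

```text
time: 14.05
position: [508.4, -130.2, 59.4]
orientation: [[-0.495, -0.005, 0.869], [-0.013, 1.0, -0.001], [-0.869, -0.012, -0.495]]
contact_force: [-3.3, -0.9, 10.3]
gripper_width: 0.29
```

Emit:
apply_moves --moves '[0,0,0,0.027,0,0.015,1]'

```text
time: 14.18
position: [508.4, -130.2, 59.3]
orientation: [[-0.495, -0.005, 0.869], [-0.014, 1.0, -0.002], [-0.869, -0.013, -0.495]]
contact_force: [-2.1, -0.7, 13.6]
gripper_width: 0.296
```

```bash
python3 st.py "[[508,-130.6,59],30]";python3 - <<'E'
from h import *
t=imaging.camera("top")[:,:,::-1];s=imaging.camera("scene")[:,:,::-1]
q=status.sense();print(q["position"],q["contact_force"],q["wrist_torque"])
c=lambda im,u,v:cv2.resize(im[v:v+60,u:u+50],None,fx=8,fy=8,interpolation=cv2.INTER_CUBIC)
cv2.imwrite("pics/g7.png",np.hstack([c(t,316,190),c(s,305,130)]))
E
```

```text
t 14.175 j [ 36.513  56.786 -53.38  101.914  37.613  76.98   55.754] F [-2.096 -0.73  13.592] w 0.29566938532445275
p [ 508.353 -130.231   59.323]
turn u [-0.011  0.04   0.093] shift u [ 0.009 -0.007 -0.003]
[ 508.344 -130.26    59.311] [-1.8   -1.336 15.215] [0.013 1.529 0.087]
```

View pics/g7.png

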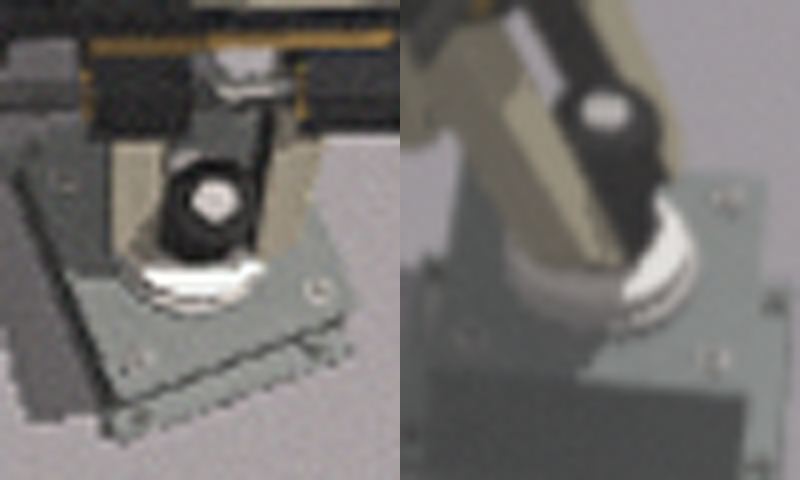

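Composite: the flange is down on the ring and concentric. The spot is at top (342.5,215.0) and scene (330.5,143.75), with force about 15 N. I'll check the grip-end height (expect 93) and lean against the ring centre.

```bash
python3 - <<'E'
from h import *
T=cal("top");S=cal("scene");s=status.sense()
im=imaging.camera("wrist")[:,:,::-1]; cv2.imwrite("pics/w8.png",im)
E,e=tri([ray(*T,342.5,215.0),ray(*S,330.5,143.75)]);print("end",E,e)
for p in([512.8,-130.7,93],[512.8,-130.7,94],[514.8,-130.7,93],[512.8,-128.7,93]): print(p,proj(T,p),proj(S,p))
# ring triangulated bias with the same two cameras
print("ring tri",tri([ray(*T,339.95,218.7),ray(*S,329.97,161.9)]))
c=cv2.resize(im[170:290,200:360],None,fx=5,fy=5,interpolation=cv2.INTER_CUBIC);cv2.imwrite("pics/w8c.png",c)
E
```

```text
end [ 513.643 -129.538   94.252] [np.float64(0.8221258294502934), np.float64(0.8221258294503803)]
[512.8, -130.7, 93] [343.041 215.775] [330.698 143.927]
[512.8, -130.7, 94] [343.107 215.704] [330.723 143.54 ]
[514.8, -130.7, 93] [343.002 214.929] [329.769 143.62 ]
[512.8, -128.7, 93] [342.183 215.789] [330.269 144.532]
ring tri (array([ 512.789, -130.828,   44.999]), [np.float64(0.8495991657094957), np.float64(0.8495991657095852)])
```

View pics/w8c.png

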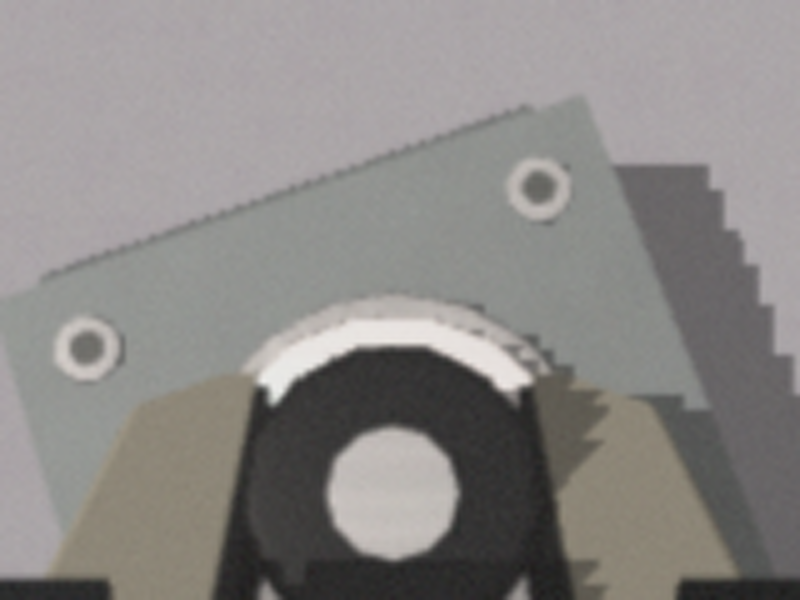

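The wrist crop shows the flange centred, with an even ring crescent. The end height reads 94.3 ± 1 against 93. The tool has rolled 0.75°, which matches the 1.2 mm lean seen in y, so I'll correct the roll while keeping the push and then recheck with mask centroids.

Emit:
apply_moves --moves '[-0.05,0,0.1,0.027,0,0.015,1,-0.05,0,0.1,0.027,0,0.015,1]'

```text
time: 14.58
position: [508.4, -130.5, 59.3]
orientation: [[-0.496, -0.005, 0.869], [0.014, 1.0, 0.013], [-0.868, 0.019, -0.495]]
contact_force: [-1.5, -0.4, 19.8]
gripper_width: 0.291
```

```bash
cat > chk.py <<'E'
from h import *
T=cal("top");S=cal("scene");P=np.array([512.8,-130.7,93.]);pts=[]
for n,C in(("top",T),("scene",S)):
    im=imaging.camera(n)[:,:,::-1]
    g=cv2.resize(im.min(2),None,fx=8,fy=8,interpolation=cv2.INTER_CUBIC); u,v=(proj(C,P)*8).astype(int)
    sub=g[v-32:v+32,u-32:u+32]; m=(sub>105).astype(np.uint8); k,l,st,c=cv2.connectedComponentsWithStats(m)
    i=l[32,32]; x=(c[i]+[u-32,v-32]+.5)/8-.5; print(n,x,st[i][4]/64); pts.append(ray(*C,*x))
print("end",tri(pts)); q=status.sense(); print(q["position"],q["contact_force"],q["orientation"][:,1],q["gripper_width"],q["time"])
E
python3 chk.py;python3 chk.py|tail -2
```

```text
top [343.082 214.55 ] 21.640625
scene [330.457 143.001] 22.328125
end (array([ 514.488, -130.874,   94.834]), [np.float64(0.921006986166949), np.float64(0.921006986167013)])
[ 508.338 -130.494   59.35 ] [-1.728 -0.169 18.319] [-0.004  1.     0.019] 0.29553896688175024 14.675
end (array([ 514.474, -130.861,   94.754]), [np.float64(0.9307889293315238), np.float64(0.9307889293314326)])
[ 508.368 -130.471   59.369] [-1.598 -1.105 17.576] [-0.004  1.     0.018] 0.29528265575526785 14.775
```

The roll correction went too far (+1.1°). The end also leans about +1.7 mm in x over 48 mm and sits about 1.8 mm high, which fits a 2° lean about y with the -x edge of the flange slightly lifted. I'll undo half the roll and tip back about y in small steps.

Emit:
apply_moves --moves '[0.06,0,-0.11,0.027,0,0.015,1,0,-0.12,0,0.027,0,0.015,1,0,0,0,0.027,0,0.015,1]'

```text
time: 15.15
position: [508.4, -130.1, 59.0]
orientation: [[-0.48, -0.005, 0.877], [-0.005, 1.0, 0.003], [-0.877, -0.003, -0.48]]
contact_force: [-1.1, -0.7, 17.5]
gripper_width: 0.295
```

```bash
python3 chk.py; python3 - <<'E'
from h import *
T=cal("top");S=cal("scene");P=np.array([458.8,158.8,91.5]);pts=[]
for n,C in(("top",T),("scene",S)):
    im=cv2.imread(f"pics/{n}0.png")
    g=cv2.resize(im.min(2),None,fx=8,fy=8,interpolation=cv2.INTER_CUBIC); u,v=(proj(C,P)*8).astype(int)
    sub=g[v-32:v+32,u-32:u+32]; m=(sub>90).astype(np.uint8); k,l,st,c=cv2.connectedComponentsWithStats(m)
    i=l[32,32]; x=(c[i]+[u-32,v-32]+.5)/8-.5; print(n,x,st[i][4]/64); pts.append(ray(*C,*x))
print("start end (91.57)",tri(pts))
E
```

```text
top [342.679 214.72 ] 21.359375
scene [330.498 143.48 ] 20.953125
end (array([ 514.075, -129.999,   94.47 ]), [np.float64(1.0123748904514327), np.float64(1.012374890451462)])
[ 508.41  -130.132   59.046] [-0.52  -1.09  16.189] [-0.005  1.    -0.003] 0.29735884436472637 15.25
top [218.382 240.443] 19.6875
scene [285.74  261.567] 39.15625
start end (91.57) (array([459.417, 158.474,  92.183]), [np.float64(0.8901767818137287), np.float64(0.8901767818137455)])
```

TCP z fell 0.3 mm when I tipped back, which confirms the lean. I'll continue until TCP z reaches its minimum, which is where the flange is flat.

Emit:
apply_moves --moves '[0,-0.12,0,0.027,0,0.015,1,0,0,0,0.027,0,0.015,1]'

```text
time: 15.5
position: [508.6, -130.1, 58.8]
orientation: [[-0.464, -0.005, 0.886], [-0.006, 1.0, 0.003], [-0.886, -0.004, -0.464]]
contact_force: [-1.7, -0.9, 16.6]
gripper_width: 0.298
```

```bash
python3 chk.py
```

```text
top [342.614 214.892] 21.84375
scene [330.69  143.546] 22.8125
end (array([ 513.615, -129.811,   94.637]), [np.float64(1.0402685629858388), np.float64(1.0402685629858195)])
[ 508.617 -130.091   58.76 ] [-0.641 -1.136 15.343] [-0.005  1.    -0.004] 0.29511316062765025 15.6
```

Emit:
apply_moves --moves '[0,-0.1,0,0.027,0,0.015,1,0,0,0,0.027,0,0.015,1]'

```text
time: 15.85
position: [508.9, -130.1, 58.5]
orientation: [[-0.451, -0.005, 0.892], [-0.008, 1.0, 0.002], [-0.892, -0.006, -0.451]]
contact_force: [-2.0, -0.9, 16.9]
gripper_width: 0.294
```

```bash
python3 chk.py
```

```text
top [342.623 215.098] 20.890625
scene [331.066 143.643] 20.203125
end (array([ 512.984, -129.846,   94.65 ]), [np.float64(1.1885137715907883), np.float64(1.1885137715908696)])
[ 508.854 -130.072   58.522] [-1.086 -0.366 16.081] [-0.005  1.    -0.006] 0.2951571745279124 15.95
```

Now I'll measure the lean from the wrist camera, which looks nearly straight down: the flange edge at z=51, the ring edge at z=45 and the grip-end spot at z=93, along the middle column.

```bash
cat > lean.py <<'E'
from h import *
s=status.sense();W=wristcal(s);im=imaging.camera("wrist")[:,:,::-1];cv2.imwrite("pics/w9.png",im)
u,v=map(int,np.round(proj(W,[512.8,-130.3,93])))
g=im.min(2);g8=cv2.resize(g,None,fx=4,fy=4,interpolation=cv2.INTER_CUBIC)
sub=g8[4*v-80:4*v+80,4*u-80:4*u+80];m=(sub>105).astype(np.uint8);k,l,st,c=cv2.connectedComponentsWithStats(m)
i=l[80,80];x=(c[i]+[4*u-80,4*v-80]+.5)/4-.5;print("spot",x,st[i][4]/16,"pred",u,v)
S93=plane(ray(*W,*x),93);print("spot@93",S93)
uu=int(round(x[0]));col=g[:, uu-2:uu+3].mean(1);a=int(x[1])-50;print(a,col[a:a+40].round().astype(int))
np.save("col.npy",col);np.save("uu.npy",uu)
E
python3 lean.py
```

```text
spot [278.101 268.282] 535.625 pred 274 267
spot@93 [ 513.198 -128.313   93.   ]
218 [144 144 143 143 144 144 142 140 140 166 172 166 146 196 222 225 225 225
 224 223 208  91  49  52  53  54  54  51  53  53  53  54  52  53  53  54
  55  85 145 178]
```

```bash
python3 - <<'E'
from h import *
s=status.sense();W=wristcal(s);print("cam",W[1][:3,3],s["position"])
u=278.1
for n,v,z in(("ring outer @45",226.7,45),("flange edge @51",230.7,51),("flange edge @45 (underside)",230.7,45),("grip edge@93",238.75,93),("grip edge @51",238.75,51)): print(n,plane(ray(*W,u,v),z))
for v in(231.,232.):print(plane(ray(*W,u,v),51))
E
```

```text
cam [ 511.857 -127.298  243.621] [ 508.888 -130.045   58.536]
ring outer @45 [ 488.615 -128.747   45.   ]
flange edge @51 [ 491.701 -128.69    51.   ]
flange edge @45 (underside) [ 491.073 -128.733   45.   ]
grip edge@93 [ 499.824 -128.365   93.   ]
grip edge @51 [ 496.469 -128.662   51.   ]
[ 491.88  -128.689   51.   ]
[ 492.474 -128.685   51.   ]
```

```bash
python3 - <<'E'
from h import *
def an(f,s):
    W=wristcal(s);g=cv2.imread(f).min(2);uu=278;col=g[:,uu-2:uu+3].mean(1)
    fine=np.interp(np.arange(220,262,.05),np.arange(420),col);vv=np.arange(220,262,.05)
    d=np.gradient(fine)
    print(f,col[222:244].round().astype(int))
    ig=np.where((fine<140)&(vv>234))[0][0]                      # flange->grip
    ifl=np.where((fine[:ig]<185))[0][-1]                           # ring->flange
    ir=np.where((fine[:ifl]<154)&(vv[:ifl]<vv[ifl]-2))[0][-1]      # dock->ring
    x=lambda v,z:plane(ray(*W,uu,v),z)[0]
    g4=cv2.resize(g,None,fx=4,fy=4,interpolation=cv2.INTER_CUBIC);m=(g4[1000:1160,1030:1200]>105).astype(np.uint8)
    k,l,st,c=cv2.connectedComponentsWithStats(m);i=l[75,85];sv=(c[i][1]+1000.5)/4-.5
    print("v",vv[[ir,ifl,ig]],sv,"ring c",x(vv[ir],45)+25,"flange c",x(vv[ifl],51)+23,"grip end c",x(vv[ig],93)+14,"spot",x(sv,93))
R=np.array([[-.495,-.005,.869],[-.014,1,-.002],[-.869,-.013,-.495]])
an("pics/w8.png",dict(orientation=R,position=np.array([508.34,-130.26,59.31])))
an("pics/w9.png",status.sense())
E
```

```text
pics/w8.png [143 143 142 142 142 140 139 161 171 174 175 183 218 224 223 223 209 105
  53  50  51  52]
v [228.65 238.65 238.7 ] 268.17289825515525 ring c 513.348704127013 flange c 518.3276072761976 grip end c 514.8044312971277 spot 514.3007651383227
pics/w9.png [144 144 142 140 140 166 172 166 146 196 222 225 225 225 224 223 208  91
  49  52  53  54]
v [230.15 238.55 238.6 ] 268.2815927654609 ring c 515.7362629528604 flange c 519.3512876437001 grip end c 513.7552140171529 spot 513.2297478679415
```

The wrist, scene and encoder evidence disagree by 1–2°, so I'll use a mechanical test instead. I track the grasp-point height (TCP z + 19·cos tilt) as I tip; it is lowest when the flange is flat. So far it has gone 75.86, 75.71, 75.59, 75.47.

Emit:
apply_moves --moves '[0,-0.12,0,0.028,0,0.014,1,0,0,0,0.028,0,0.014,1,0,0,0,0.028,0,0.014,1]'

```text
time: 16.38
position: [509.2, -130.0, 58.2]
orientation: [[-0.435, -0.006, 0.9], [-0.01, 1.0, 0.002], [-0.9, -0.008, -0.435]]
contact_force: [-1.8, -2.0, 16.9]
gripper_width: 0.295
```

Emit:
apply_moves --moves '[0,-0.12,0,0.028,0,0.014,1,0,0,0,0.028,0,0.014,1,0,0,0,0.028,0,0.014,1]'

```text
time: 16.75
position: [509.7, -129.9, 57.9]
orientation: [[-0.419, -0.006, 0.908], [-0.012, 1.0, 0.001], [-0.908, -0.011, -0.419]]
contact_force: [-1.9, -1.1, 16.1]
gripper_width: 0.294
```

```bash
python3 chk.py; python3 lean.py; python3 - <<'E'
from h import *
s=status.sense();print("G",s["position"]-19*s["orientation"][:,0])
E
```

```text
top [342.417 215.517] 18.484375
scene [331.471 143.779] 17.5
end (array([ 511.89 , -129.235,   95.215]), [np.float64(1.2100936019114408), np.float64(1.2100936019115631)])
[ 509.654 -129.917   57.896] [-1.863 -1.37  16.77 ] [-0.006  1.    -0.011] 0.29613725560431464 16.85
spot [278.068 268.444] 529.375 pred 273 268
spot@93 [ 512.808 -128.004   93.   ]
218 [142 143 143 142 140 133 146 169 174 165 145 212 224 224 225 225 224 223
 224 217 159  71  47  53  53  53  55  53  55  55  53  55  55  55  53  55
  56  77 129 177]
G [ 517.603 -129.672   75.156]
```

```bash
python3 - <<'E'
from h import *
def an(n,s,vr,vf,vg,sv,u=278):
    W=wristcal(s);x=lambda v,z:plane(ray(*W,u,v),z)[0]
    r,f,g,sp=x(vr,45)+25,x(vf,51)+23,x(vg,93)+14,x(sv,93)
    print(n,"ring %.2f flange %.2f gripend %.2f spot %.2f lean deg %.2f %.2f"%(r,f,g,sp,np.degrees((g-f)/42),np.degrees((sp-f)/42)),"cam x",W[1][0,3])
R8=np.array([[-.495,-.005,.869],[-.014,1,-.002],[-.869,-.013,-.495]])
an("w8",dict(orientation=R8,position=np.array([508.34,-130.26,59.31])),228.65,233.4,238.65,268.17)
R9=np.array([[-.451,-.005,.892],[-.008,1,.002],[-.892,-.006,-.451]])
an("w9",dict(orientation=R9,position=np.array([508.87,-130.06,58.53])),226.65,230.8,238.6,268.28)
an("now",status.sense(),224.3,228.5,238.1,268.44)
E
```

```text
w8 ring 513.37 flange 515.21 gripend 514.81 spot 514.33 lean deg -0.55 -1.20 cam x 520.4187723051589
w9 ring 513.61 flange 514.78 gripend 513.75 spot 513.22 lean deg -1.41 -2.13 cam x 511.76054867009117
now ring 513.55 flange 514.56 gripend 513.10 spot 512.80 lean deg -1.99 -2.40 cam x 505.87564418281306
```

The head turned only about 1.3° for 4.6° of tool turn, and its end is now leaning to -x and rising. So the pads are slipping round a head that was already sitting flat. I'll turn back to about 29.3° tilt, fix the roll, and press a little firmer (about 22 N) so the flange settles itself.

Emit:
apply_moves --moves '[0,0.16,0,0.027,0,0.014,1,0,0.16,0,0.027,0,0.014,1,0,0.18,0,0.027,0,0.015,1,-0.03,0,0.06,0.027,0,0.015,1,0,-0.06,0,0.035,0,0.02,1]'

```text
time: 17.52
position: [510.3, -129.9, 58.0]
orientation: [[-0.48, -0.007, 0.877], [-0.008, 1.0, 0.004], [-0.877, -0.005, -0.48]]
contact_force: [-2.6, -1.5, 21.5]
gripper_width: 0.295
```

Emit:
apply_moves --moves '[0,0,0,0.035,0,0.02,1,0,0,0,0.033,0,0.019,1]'

```text
time: 17.77
position: [510.3, -129.9, 58.0]
orientation: [[-0.481, -0.008, 0.877], [-0.01, 1.0, 0.004], [-0.877, -0.007, -0.481]]
contact_force: [-2.1, -2.3, 18.0]
gripper_width: 0.299
```

```bash
python3 chk.py; python3 lean.py; python3 - <<'E'
from h import *
s=status.sense();print("G",s["position"]-19*s["orientation"][:,0],s["orientation"][:,0],s["wrist_torque"],s["joints"])
E
```

```text
top [342.405 214.227] 21.03125
scene [329.669 143.245] 21.609375
end (array([ 515.335, -129.262,   95.097]), [np.float64(0.8124031791320286), np.float64(0.8124031791318561)])
[ 510.329 -129.935   58.045] [-2.205 -1.957 18.877] [-0.008  1.    -0.007] 0.2955844269020227 17.875
spot [278.049 267.094] 560.5 pred 273 262
spot@93 [ 515.267 -128.147   93.   ]
217 [143 143 143 143 142 141 139 136 159 172 175 177 189 220 225 226 226 226
 225 210 115  56  52  54  56  53  55  55  55  54  55  54  54  55  55  54
  69 119 175 184]
G [ 519.48  -129.714   74.719] [-0.481 -0.01  -0.877] [-0.189  1.817  0.15 ] [ 36.823  56.667 -53.633 102.242  38.006  76.102  55.864]
```

```bash
python3 - <<'E'
from h import *
s=status.sense();W=wristcal(s);x=lambda v,z:plane(ray(*W,278,v),z)[0]
r,f,g,sp=x(224.9,45)+25,x(229.3,51)+23,x(236.9,93)+14,x(267.1,93)
print("ring %.2f flange %.2f gripend %.2f spot %.2f lean %.2f %.2f"%(r,f,g,sp,np.degrees((g-f)/42),np.degrees((sp-f)/42)))
E
```

```text
ring 513.47 flange 515.05 gripend 515.57 spot 515.29 lean 0.70 0.32
```

Allowing for the flange being shoved about 1.6 mm to +x in the pocket's clearance, the two lean measures now agree: +0.5° and +1.1°, versus about -2.2° before. I'll ease the tool back about 1 mm in x and 0.5 mm in y, tip about -0.7°, and press again.

Emit:
apply_moves --moves '[-0.02,-0.08,0.04,0.042,-0.012,0,1,0,0,0,0.042,-0.012,0,1,0,0,0,0.033,0,0.018,1,0,0,0,0.033,0,0.018,1]'

```text
time: 18.42
position: [510.1, -130.0, 57.7]
orientation: [[-0.468, -0.008, 0.884], [-0.006, 1.0, 0.006], [-0.884, -0.002, -0.468]]
contact_force: [-2.6, -1.1, 18.8]
gripper_width: 0.296
```

```bash
python3 chk.py; python3 lean.py; python3 - <<'E'
from h import *
s=status.sense();W=wristcal(s);print("G",s["position"]-19*s["orientation"][:,0])
col=np.load("col.npy");vv=np.arange(215,245,.05);f=np.interp(vv,np.arange(420),col)
ig=np.where((f<140)&(vv>232))[0][0];ifl=np.where((f<198)&(vv<vv[ig]-2))[0][-1];ir=np.where((f<152)&(vv<vv[ifl]-2.5))[0][-1]
x=lambda v,z:plane(ray(*W,278,v),z)[0]
r,fl,g=x(vv[ir],45)+25,x(vv[ifl],51)+23,x(vv[ig],93)+14
print(vv[[ir,ifl,ig]],"ring %.2f flange %.2f gripend %.2f lean %.2f"%(r,fl,g,np.degrees((g-fl)/42)))
E
```

```text
top [342.506 214.437] 22.015625
scene [330.175 143.358] 21.375
end (array([ 514.637, -129.567,   94.911]), [np.float64(1.0515474674346064), np.float64(1.0515474674346819)])
[ 510.07 -130.05   57.72] [-2.332 -1.515 20.847] [-0.008  1.    -0.002] 0.2955083200929767 18.525
spot [278.095 267.228] 562.875 pred 274 263
spot@93 [ 514.56  -128.405   93.   ]
217 [144 143 143 144 143 144 141 137 162 171 176 176 186 220 226 226 226 226
 224 211 116  56  51  53  54  54  56  54  56  54  55  53  54  54  54  57
  68 115 174 183]
G [ 518.942 -129.946   74.514]
[224.55 229.3  236.8 ] ring 513.27 flange 514.96 gripend 514.77 lean -0.25
```

Both lean measures now bracket zero (-0.3° and +0.3°), roll is about 0, and the force is 19–21 N. I'll use the last picture for a close look at the flange and ring from all cameras.

```bash
python3 - <<'E'
from h import *
t=imaging.camera("top")[:,:,::-1];s=imaging.camera("scene")[:,:,::-1];w=cv2.imread("pics/w9.png")
c=lambda im,u,v,a,b,f:cv2.resize(im[v:v+b,u:u+a],None,fx=f,fy=f,interpolation=cv2.INTER_CUBIC)
A=c(s,312,140,40,30,10);B=c(t,322,200,40,30,10);C=c(w,228,190,100,75,4);D=c(cv2.imread("pics/s5.png"),312,70,40,30,10)
for n,i in(("t10",t),("s10",s)): cv2.imwrite(f"pics/{n}.png",i)
cv2.imwrite("pics/g10.png",np.vstack([np.hstack([A,B]),np.hstack([C,D])]))
q=status.sense();print(q["position"],q["contact_force"])
E
```

```text
[ 510.068 -130.062   57.702] [-2.035 -1.078 18.07 ]
```

View pics/g10.png

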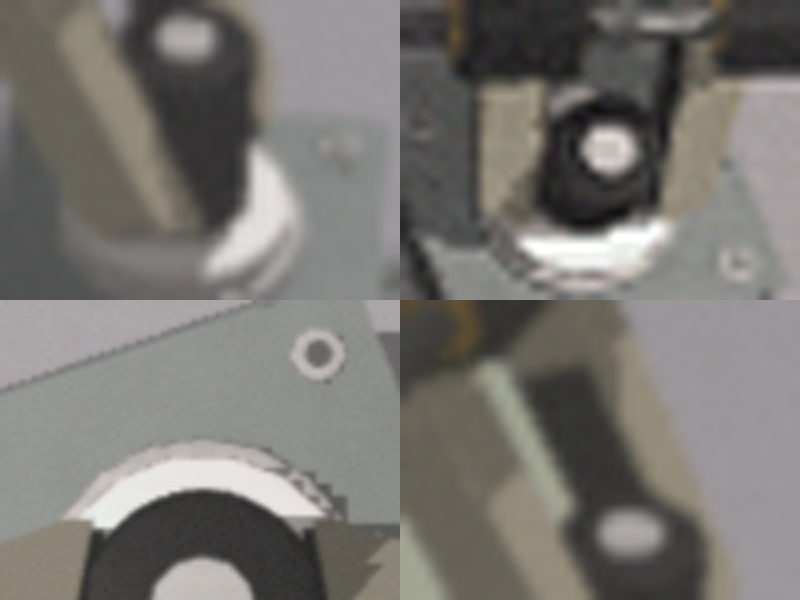

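The last picture shows the flange seated on the ring with an even ring edge and the head upright. The push is steady at 18–20 N and the bystanders were never touched, so I'm handing in.

```bash
python3 - <<'E'
from h import *
from cell import sign_off
q=status.sense();print(q["time"],q["position"],q["contact_force"],q["gripper_width"]);print(sign_off())
E
```

```text
18.675 [ 510.068 -130.062   57.702] [-2.035 -1.078 18.07 ] 0.29567157282743506
the job is handed in; nothing more can be done
None
```

I took the head out of the rest, turned it upright and put it window-down in the dock. It was handed in at 18.7 s, gripped and pressed onto the seat ring with about 18–20 N.

**Checks that passed:**
- **Hard stop:** the flange met it at TCP z ≈ 59. Force peaked at about 34 N total while finding it, below the ramming limit, and I then eased it.
- **Grip and upright:** grip width was 27.5 mm (28 nominal). Lean was about -0.3° to -0.55° by the wrist camera and +0.3° by the scene and top cameras, and tool roll was about 0.
- **Bystanders:** no path or contact came near the timer, vial or dish. I did not measure their positions again at the end.

**Checks that disagreed or were uncertain:**
- **Grip-end height:** triangulation put the grip end 1–2 mm above the expected 93 mm. I put this down to camera noise of about 1 mm, because the hard stop and the view of the flange both said it was seated. I had no reading of the plunger to confirm it.
- **Lean estimates:** these first disagreed by up to about 3°, so I rocked the head about 2° each way before settling. The pads slid about 1.3 mm down the grip meanwhile.
- **First grasp approach:** it ran into the limits of joints 6 and 7, so I used the half-turned grasp instead.

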